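# Snap shut the lid of the vegetable box

## Robot

A 6-joint arm with a two-finger parallel gripper is mounted at the origin on the work surface. World frame = base frame: x ahead of the robot, y to its left, z up, the work surface at z = 0. Lengths are in m, angles in rad, forces in N, time in s.
With the tool pointing down it reaches from about 0.35 to 1 m from the base axis. Payload 7.1 kg.
Tool frame: the origin (TCP) lies between the finger pads; the fingertips stand 22 mm ahead of it and the grasp point (between the pads) lies 3 mm ahead of it; x points along the fingers, y is the direction in which the jaws open and shut, and the axes are right-handed (so a half turn about x gives the same grasp; the last joint's range is limited). The gripper opens to 85 mm and grips with 20 to 120 N. Pads are 22 mm wide; open, the fingers measure 114 mm over their backs; the gripper's body (76 mm by 85 mm) begins 54 mm behind the grasp point. The pads swing forward as they close: fully open they stand 13 mm farther back than shut.
Start: joints at [1.224, 0.423, 1.63, -0, 1.089, -0.019], TCP at [0.201, 0.592, 0.253] pointing down, gripper open.
Joint ranges: [-3, 3], [-0.9, 2.11], [0.09, 2.58], [-1.31, 4.45], [0.11, 2.69], [-2.54, 2.54]. Speed limits (rad/s): [2.39, 2.39, 3.01, 3.14, 3.14, 3.14].

## Interface

Orientations are given as a rotation vector (axis times angle).
In Python, from rig import manip gives the robot as it stands. The module is installed in compiled form; this text tells all that it offers. Calls block until the motion is done:
- manip.move_to(position, orientation): joint-space move of the TCP to a pose.
- manip.servo_line(position, orientation=None, rate=0.15): straight line of the TCP; orientation=None keeps the orientation; rate is the mean speed in m/s.
- manip.set_joints(angles): joint-space move.
- manip.command_gripper(opening, f_grip=None): finger opening in m; f_grip is the grip in N (None keeps the last); returns when the fingers have stopped.
- manip.hold(seconds).
- manip.solve_ik(position, orientation): joint angles nearest the present ones, or None.
- manip.camera(name): name is "side" or "top" or "wrist"; returns a dict with "image" (480x640x3 uint8, red, green, blue), "fx", "fy", "cx", "cy" (pixels), "cam_to_world" (4x4, takes a point from camera to world coordinates); the wrist camera has in their place "mount" (4x4, takes a point from camera to tool coordinates, whose origin is the TCP and whose axes are the tool frame's). Camera axes: x right, y down, z forward; pixel columns grow to the right and rows downward; lengths in m; the calibration is good to about 2 mm. The wrist camera is an equidistant fisheye: a pixel r from the principal point sees the ray r / f radians off the axis. A picture is of the moment at which its call begins: read the wrist's pose just before it. There is no depth.
A pose or a line that the arm cannot do raises manip.IKError and nothing moves.
- manip.sign_off(): hands the job in, once; it reports no verdict.
Readings, each from a call of its own:
- manip.get_time(): time.
- manip.get_joint_positions(): joint angles.
- manip.get_joint_vel(): joint speeds.
- manip.get_tau(): joint torques, N m.
- manip.get_position(): TCP position.
- manip.get_ee_rot(): TCP orientation.
- manip.get_contact_force(): force on the tool from outside, world axes, zero at the start.
- manip.get_torque(): the same for the moment, N m.
- manip.get_width(): finger opening in m.
Only numpy, scipy, OpenCV 4.12 (cv2) and the standard library are available. Lean on these libraries where they do the work, as an engineer would, in place of code of your own. Each camera call takes 0.05 s, during which the arm holds its last target. There are 200 camera calls.

## Task

Close the blue lid of the clear food box: push each of its four white side tabs down and in against the box until it snaps home and stays. Press gently, because the tabs seat at different depths and crack if they are forced after they have bottomed, and leave the other things on the table where they are.

Things in the scene. Friction and masses are not known exactly. Their poses are not given: they have to be found in the camera images.
- food_box: Clear box of rolled vegetables with blue snap lid, in a bolted-down steel dock (184 x 154 mm, 20 high), immovable. Origin on the work surface under its centre, z up. Lid 160 (x) by 130 (y) mm, rim top at z = 111 mm, middle panel to 116 mm; walls under it 144 x 114 mm. A white snap tab is hinged between lugs at the middle of each lid side, 10 mm out. Nothing over 35 mm high stands within 60 mm
- root_a (a point): middle of the hinge line of tab a on the lid's +x side, 90 mm from the box's axis, z = 104 mm; outwards is the box's +x. Tab: white plate 44 mm along the rim, reaching 32 mm from the hinge, 4 mm thick. Home, it hangs 60 degrees lower than when open: anywhere from 66 to 96 degrees below level, differently for each tab, by wear that no listed pose shows. Pushed level on its end while open it jams
- tab_a (a joint): swing of tab a in rad: 0 = sprung open, 6 to 36 degrees below level by wear, grows down and in; 1.05 = rigid stop, home. A spring holds it open, lightly at first, at most about 11 N (square-on, 25 mm from the hinge) near 0.7; at 0.92 it goes over centre and snaps home by itself; let go earlier, it reopens. It cracks above 25 N
- root_b (a point): middle of the hinge line of tab b on the lid's +y side, 75 mm from the box's axis, z = 104 mm; outwards is the box's +y. Tab: white plate 44 mm along the rim, reaching 32 mm from the hinge, 4 mm thick. Home, it hangs 60 degrees lower than when open: anywhere from 66 to 96 degrees below level, differently for each tab, by wear that no listed pose shows. Pushed level on its end while open it jams
- tab_b (a joint): swing of tab b in rad: 0 = sprung open, 6 to 36 degrees below level by wear, grows down and in; 1.05 = rigid stop, home. A spring holds it open, lightly at first, at most about 11 N (square-on, 25 mm from the hinge) near 0.7; at 0.92 it goes over centre and snaps home by itself; let go earlier, it reopens. It cracks above 25 N
- root_c (a point): middle of the hinge line of tab c on the lid's -x side, 90 mm from the box's axis, z = 104 mm; outwards is the box's -x. Tab: white plate 44 mm along the rim, reaching 32 mm from the hinge, 4 mm thick. Home, it hangs 60 degrees lower than when open: anywhere from 66 to 96 degrees below level, differently for each tab, by wear that no listed pose shows. Pushed level on its end while open it jams
- tab_c (a joint): swing of tab c in rad: 0 = sprung open, 6 to 36 degrees below level by wear, grows down and in; 1.05 = rigid stop, home. A spring holds it open, lightly at first, at most about 11 N (square-on, 25 mm from the hinge) near 0.7; at 0.92 it goes over centre and snaps home by itself; let go earlier, it reopens. It cracks above 25 N
- root_d (a point): middle of the hinge line of tab d on the lid's -y side, 75 mm from the box's axis, z = 104 mm; outwards is the box's -y. Tab: white plate 44 mm along the rim, reaching 32 mm from the hinge, 4 mm thick. Home, it hangs 60 degrees lower than when open: anywhere from 66 to 96 degrees below level, differently for each tab, by wear that no listed pose shows. Pushed level on its end while open it jams
- tab_d (a joint): swing of tab d in rad: 0 = sprung open, 6 to 36 degrees below level by wear, grows down and in; 1.05 = rigid stop, home. A spring holds it open, lightly at first, at most about 11 N (square-on, 25 mm from the hinge) near 0.7; at 0.92 it goes over centre and snaps home by itself; let go earlier, it reopens. It cracks above 25 N
- steel_bowl: steel mixing bowl, 140 mm across, 60 high; origin on its underside; bystander, leave it alone
- jug: white mug-shaped jug, 90 mm across, 110 high; origin on its underside; bystander, leave it alone
- sauce: amber sauce bottle, 56 mm across, 150 high, red cap; origin on its underside; bystander, leave it alone
- spare_box: orange food box with a green lid, 105 x 105 x 65 mm, already shut (not the one to work on); origin on its underside; bystander, leave it alone
- dip_cup: small white cup, 52 mm across, 34 high, by a corner of the food box; origin on its underside; bystander, leave it alone
- spoon: steel spoon with a wooden handle, 190 mm long, lying flat in front of the food box, along its own x; bystander, leave it alone
Things that resemble listed ones, but are neither listed nor needed, are in the scene too. Of the things that look like the food_box, the larger one is meant.

How it is judged:
By the outcome, as a careful person would: the job done as asked, in the order asked, and still so for the second after the job is handed in, with the robot touching nothing.
It also fails if it takes over 56 s, if anything falls off the work surface, if the arm or the gripper's body presses on something with over 40 N, if the wrist force passes 120 N, or if a joint passes its speed limit or range.

## Working session

There is one attempt and no reset: what is moved stays moved. The work goes in short steps, each a Python script; the robot and the scene stay as the last script left them, time stands still between calls to the robot, and variables do not carry over. Pictures are saved under pics/ and viewed, about 8 in all and at most 12, crops included, and the job is handed in when it is done.

```bash
mkdir -p pics
python3 - <<'E'
from rig import manip
import cv2,numpy as np
for n in("top","side"):
    c=manip.camera(n);cv2.imwrite(f"pics/{n}0.png",c["image"][:,:,::-1])
    print(n,c["fx"],c["fy"],c["cx"],c["cy"],np.round(c["cam_to_world"],4).tolist())
c=manip.camera("wrist");print(c["fx"],c["cx"],c["cy"],np.round(c["mount"],4).tolist())
print(manip.get_time(),manip.get_position(),manip.get_ee_rot(),manip.get_width(),manip.get_contact_force())
E
```

```text
top 535.4149605715902 535.4149605715902 318.1193213343314 238.7069099411973 [[-0.0254, -0.9896, 0.1413, 0.3656], [-0.9997, 0.0255, -0.0008, 0.0138], [-0.0028, -0.1413, -0.99, 1.4255], [0.0, 0.0, 0.0, 1.0]]
side 621.1258665545871 621.1258665545871 317.50585950787854 237.76322681486366 [[0.7547, -0.5183, 0.4022, -0.0099], [-0.6559, -0.5837, 0.4786, -0.6725], [-0.0133, -0.625, -0.7805, 1.2073], [0.0, 0.0, 0.0, 1.0]]
371.64829954431775 319.84687180724706 231.74351463962736 [[0.0004, -0.3206, 0.9472, -0.1206], [1.0, -0.0006, -0.0006, -0.0003], [0.0007, 0.9472, 0.3206, -0.0818], [0.0, 0.0, 0.0, 1.0]]
0.15 [0.20108273 0.59135057 0.25270914] [ 0.25633974  1.55566684 -0.25821898] 0.0851030149257387 [-1.17089837  0.36659769 -0.18548477]
```

View pics/top0.png

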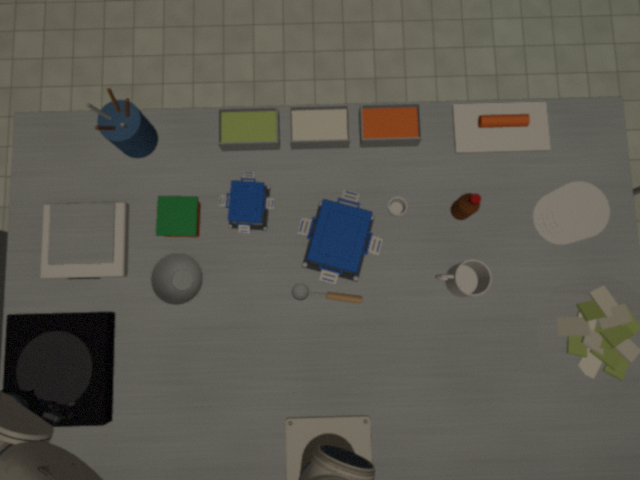

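View pics/side0.png

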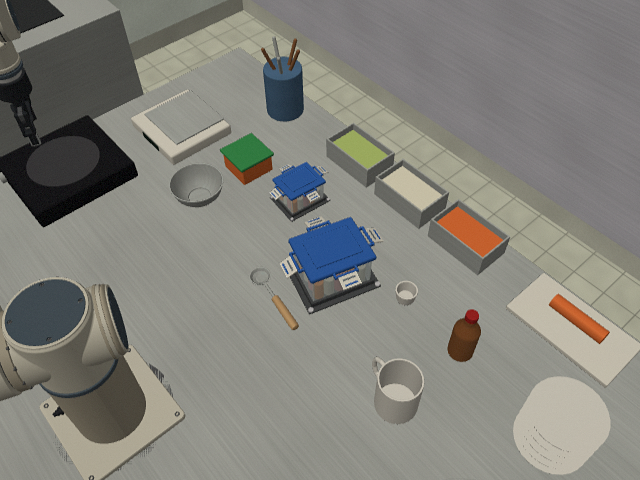

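The top view shows the larger blue-lidded box at about (339,238) with white tabs at (351,197), (305,227), (329,277) and (375,244). The dip cup is at (397,205) and the spoon runs (300,291) to (362,298). The side view agrees, with the box at about (332,255). Next I'll measure the lid from both views.

```bash
cat > h.py <<'E'
import numpy as np,cv2
from rig import manip
from scipy.spatial.transform import Rotation as R
def ray(c,uv,z):
    T=c["cam_to_world"];uv=np.atleast_2d(uv).astype(float)
    d=np.c_[(uv[:,0]-c["cx"])/c["fx"],(uv[:,1]-c["cy"])/c["fy"],np.ones(len(uv))]@T[:3,:3].T
    return T[:3,3]+d*((z-T[2,3])/d[:,2])[:,None]
def mask(im,lo,hi): return cv2.inRange(cv2.cvtColor(im,cv2.COLOR_RGB2HSV),lo,hi)
E
python3 - <<'E'
from h import *
for n,ctr in(("top",(339,238)),("side",(332,248))):
    c=manip.camera(n);im=c["image"]
    m=mask(im,(105,140,50),(125,255,255));m=cv2.morphologyEx(m,cv2.MORPH_OPEN,np.ones((5,5),np.uint8))
    k,l=cv2.connectedComponents(m);comp=(l==l[ctr[1],ctr[0]]).astype(np.uint8)
    cs=max(cv2.findContours(comp,0,cv2.CHAIN_APPROX_NONE)[0],key=cv2.contourArea)[:,0]
    for z in(.111,):
        p=ray(c,cs,z)[:,:2]*1000
        r=cv2.minAreaRect(p.astype(np.float32));print(n,z,r)
    wm=mask(im,(0,0,150),(179,45,255))
    k,l,s,ce=cv2.connectedComponentsWithStats(wm)
    for i in range(1,k):
        if s[i,4]>15 and np.hypot(*(ce[i]-ctr))<75: print(ce[i].round(1),s[i],ray(c,ce[i],.09).round(3))
    x,y=ctr;cv2.imwrite(f"pics/{n}crop.png",cv2.resize(im[y-70:y+70,x-70:x+70,::-1],(560,560),interpolation=cv2.INTER_CUBIC))
a=cv2.imread("pics/topcrop.png");b=cv2.imread("pics/sidecrop.png")
cv2.imwrite("pics/both.png",cv2.resize(np.hstack([a,b]),(800,400)))
E
```

```text
top 0.111 ((559.2706298828125, -40.077354431152344), (130.91168212890625, 159.4043426513672), 74.18962860107422)
side 0.111 ((557.4552001953125, -44.439659118652344), (136.76942443847656, 164.98789978027344), 72.63045501708984)
[365.5 219.3] [ 323  177   97   75 1088] [[ 0.687 -0.021  0.09 ]]
[370.4 190.1] [366 186   8  10  33] [[0.761 0.04  0.09 ]]
[312.3 195.8] [307 191  13  11  63] [[0.642 0.12  0.09 ]]
[326.5 194.6] [324 190   6  10  19] [[0.671 0.1   0.09 ]]
[316.1 210. ] [310 207  12   7  17] [[0.619 0.079 0.09 ]]
[274.6 236.1] [250 216  42  39 187] [[0.495 0.082 0.09 ]]
[317.2 221.2] [304 216  30  11  92] [[0.598 0.051 0.09 ]]
[269.4 224.1] [265 221  10   8  20] [[0.508 0.119 0.09 ]]
[394.7 223. ] [390 220  11   7  22] [[ 0.73  -0.074  0.09 ]]
[294.6 231. ] [291 227   8   9  17] [[0.539 0.063 0.09 ]]
[272.4 252.8] [268 248   9  10  16] [[0.461 0.048 0.09 ]]
[390.1 253.4] [385 248  12  12  18] [[ 0.659 -0.13   0.09 ]]
[287.8 266.2] [277 256  20  22 172] [[ 0.463 -0.005  0.09 ]]
[349.4 279.8] [339 271  23  19 199] [[ 0.541 -0.123  0.09 ]]
[275.3 289.5] [267 277  20  26  79] [[ 0.403 -0.035  0.09 ]]
[377.1 283.1] [375 281   5   5  16] [[ 0.58  -0.169  0.09 ]]
[291.3 305.9] [287 303   9   6  21] [[ 0.403 -0.09   0.09 ]]
```

View pics/both.png

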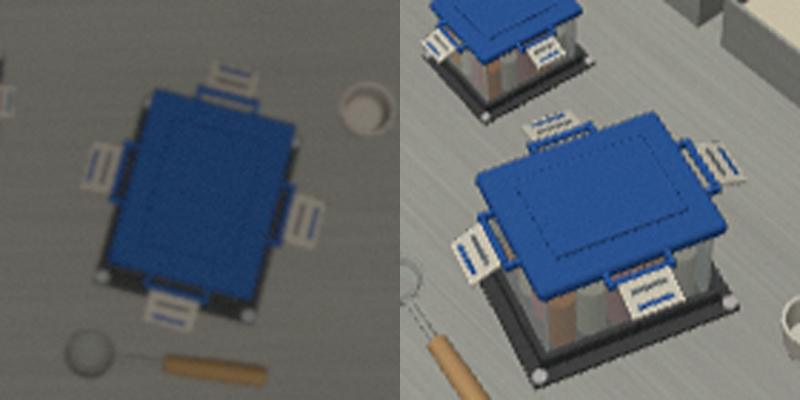

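The top-view lid fit gives 159 x 131 mm, which matches the stated size. Centre is (0.559, -0.040) and the long axis is at -15.8°. Next I'll close the gripper and touch the bare table gently to get the true tip length. That run will also show the force noise and the time each step takes.

```bash
cat >> h.py <<'E'
C=np.array([.5593,-.0401]);TH=np.deg2rad(-15.81)
X=np.array([np.cos(TH),np.sin(TH),0]);Y=np.array([-X[1],X[0],0]);Z=np.array([0,0,1.])
def ori(t):
    """tool down, jaws along +-t, whichever turns the wrist less"""
    best=None
    p=np.r_[C,.25]
    for s in(1,-1):
        x=-Z;y=s*t;rv=R.from_matrix(np.c_[x,y,np.cross(x,y)]).as_rotvec()
        q=manip.solve_ik(p,rv)
        if q is None: continue
        k=abs(q[5])
        if best is None or k<best[0]: best=(k,rv)
    return best[1]
def F(): return np.array(manip.get_contact_force())
E
python3 - <<'E'
from h import *
g=manip.get_time
print(g());manip.command_gripper(0,20);print("closed",g(),manip.get_width())
o=ori(X);p=np.r_[C,0]+.02*X-.15*Y
manip.move_to(p+Z*.2,o);print(g())
manip.servo_line(p+Z*.05,o,.2);print(g(),F())
f0=F();t=g();z=.05
print([F().round(2).tolist() for _ in range(3)],g()-t)
while z>.005:
    z-=.0015;manip.servo_line(p+Z*z,o,.05);f=F()-f0
    if f[2]>2.5: break
print(z,f,manip.get_position(),g())
manip.servo_line(p+Z*.15,o,.3);print(g(),F())
E
```

```text
0.25
closed 1.0167 -0.0001587059326923589
4.0083
4.9083 [0.62288567 1.03173918 0.57673904]
[[0.62, 1.03, 0.58], [0.62, 1.03, 0.58], [0.62, 1.03, 0.58]] 0.0
0.021499999999999977 [-1.98624907 -1.06778646  6.69665457] [ 0.53785554 -0.18993317  0.02206641] 9.6583
10.2333 [-0.59333523  0.3407306   0.07149261]
```

Tip length is confirmed at 22 mm. The arm gives about 12 N/mm, force noise is about 1 N, and each step takes 0.25 s. I'll run tab d first, swinging the tip corner in an arc about its hinge with force-guarded steps.

```bash
cat >> h.py <<'E'
TAU=np.deg2rad(12)
SIDES=dict(a=(X,.09,Y),b=(Y,.075,X),c=(-X,.09,Y),d=(-Y,.075,X))
def pose(k,deg,r=.025):
    out,dist,_=SIDES[k];a=np.deg2rad(deg)
    root=np.r_[C,.104]+out*dist
    n=np.sin(a)*out+np.cos(a)*Z
    P=root+r*(np.cos(a)*out-np.sin(a)*Z)+.002*n
    ax=-np.sin(TAU)*out-np.cos(TAU)*Z; perp=np.cos(TAU)*out-np.sin(TAU)*Z
    return P-.022*ax+.011*perp,n,ax
def close_tab(k,fmax=17):
    out,_,t=SIDES[k];p,n,ax=pose(k,-8);best=None
    for s in(1,-1):
        rv=R.from_matrix(np.c_[ax,s*t,np.cross(ax,s*t)]).as_rotvec();q=manip.solve_ik(p+.06*Z,rv)
        if q is not None and (best is None or abs(q[5])<best[0]): best=(abs(q[5]),rv)
    o=best[1]
    manip.move_to(p+.06*Z+.01*out,o);manip.servo_line(p,o,.15);f0=F()
    deg,pk,done,log=-8,0,0,[]
    while deg<104 and manip.get_time()<54:
        deg+=6 if pk<3.5 else (1.5 if done else 2.5)
        p,n,_=pose(k,deg);manip.servo_line(p,o,.06)
        d=F()-f0;f=d@n;pk=max(pk,f);log.append((deg,round(f,1),round(d@np.cross(t,n),1)))
        if np.linalg.norm(d)>fmax: log.append("FORCE");break
        if pk>6 and f<2.5: done+=1
        elif done: done=0
        if done>=3 or (pk>6 and f<-.5 and done>=2): break
    p=p+.03*out+.075*Z
    manip.servo_line(p,o,.25)
    print(k,log,"peak",round(pk,1),"t",manip.get_time())
E
python3 - <<'E'
from h import *
close_tab("d")
c=manip.camera("side");x,y=332,268
cv2.imwrite("pics/s1.png",cv2.resize(c["image"][y-80:y+80,x-100:x+100,::-1],(800,640))[:600])
E
```

```text
d [(-2, np.float64(0.5), np.float64(0.5)), (4, np.float64(0.2), np.float64(0.3)), (10, np.float64(1.6), np.float64(0.7)), (16, np.float64(1.4), np.float64(0.6)), (22, np.float64(2.9), np.float64(-0.3)), (28, np.float64(5.0), np.float64(0.1)), (30.5, np.float64(5.1), np.float64(-0.4)), (33.0, np.float64(5.7), np.float64(-1.0)), (35.5, np.float64(5.2), np.float64(-0.8)), (38.0, np.float64(5.7), np.float64(-1.6)), (40.5, np.float64(7.1), np.float64(-2.1)), (43.0, np.float64(6.6), np.float64(-2.5)), (45.5, np.float64(7.7), np.float64(-1.0)), (48.0, np.float64(7.2), np.float64(-3.1)), (50.5, np.float64(8.8), np.float64(-2.1)), (53.0, np.float64(7.4), np.float64(-2.8)), (55.5, np.float64(8.4), np.float64(-2.4)), (58.0, np.float64(9.5), np.float64(-2.3)), (60.5, np.float64(8.1), np.float64(-2.3)), (63.0, np.float64(7.1), np.float64(-1.2)), (65.5, np.float64(-0.2), np.float64(0.0)), (67.0, np.float64(0.4), np.float64(-0.2)), (68.5, np.float64(0.2), np.float64(0.2))] peak 9.5 t 17.375
```

View pics/s1.png

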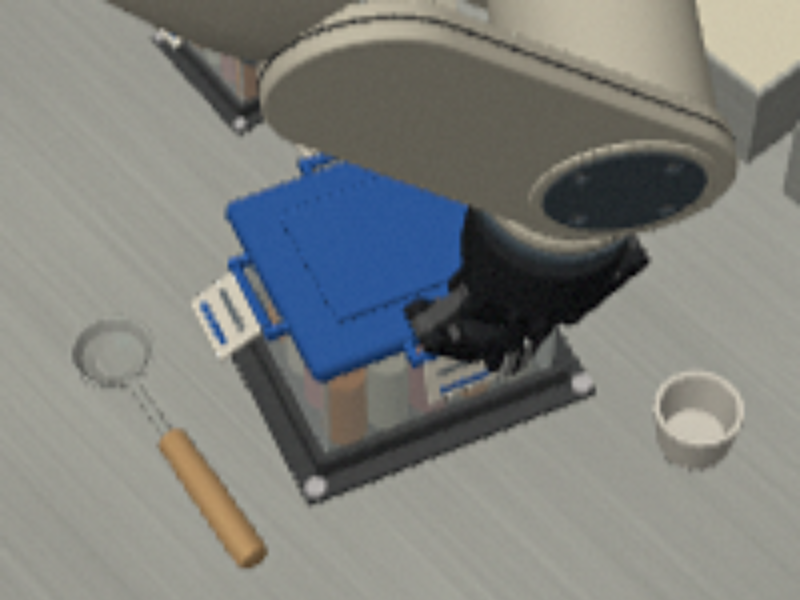

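Tab d snapped: the force rose to 9.5 N, then dropped cleanly to 0. It hangs closed at about (460,380) in the crop. Tab c next.

```bash
python3 - <<'E' | sed 's/np.float64//g'
from h import *
close_tab("c")
E
```

```text
c [(-2, (-0.6), (-1.0)), (4, (-1.2), (-0.4)), (10, (-0.1), (-1.2)), (16, (-0.1), (-1.0)), (22, (-0.8), (-1.2)), (28, (-1.0), (-1.4)), (34, (1.3), (-0.6)), (40, (1.3), (-1.2)), (46, (2.9), (-1.2)), (52, (5.4), (-3.2)), (54.5, (6.1), (-2.8)), (57.0, (5.6), (-3.6)), (59.5, (5.2), (-2.0)), (62.0, (6.8), (-2.8)), (64.5, (6.6), (-3.3)), (67.0, (7.2), (-2.3)), (69.5, (7.4), (-2.0)), (72.0, (8.6), (-2.8)), (74.5, (9.4), (-2.1)), (77.0, (8.7), (-3.8)), (79.5, (10.2), (-3.6)), (82.0, (9.7), (-3.7)), (84.5, (9.7), (-3.2)), (87.0, (9.4), (-3.7)), (89.5, (2.1), (-1.4)), (91.0, (1.7), (-0.6)), (92.5, (1.5), (0.6))] peak 10.2 t 26.0583
```

```bash
python3 - <<'E' | sed 's/np.float64//g'
from h import *
close_tab("b")
E
```

```text
b [(-2, (-0.2), (0.1)), (4, (-0.8), (-0.3)), (10, (-1.0), (0.2)), (16, (-1.3), (-0.0)), (22, (-0.6), (-0.2)), (28, (1.3), (-0.2)), (34, (2.7), (-2.0)), (40, (3.7), (-4.5)), (42.5, (3.9), (-2.7)), (45.0, (4.2), (-3.6)), (47.5, (4.9), (-3.4)), (50.0, (5.1), (-3.9)), (52.5, (5.9), (-4.5)), (55.0, (7.0), (-4.2)), (57.5, (7.5), (-5.2)), (60.0, (7.4), (-5.2)), (62.5, (8.6), (-6.0)), (65.0, (8.9), (-4.8)), (67.5, (10.3), (-6.1)), (70.0, (9.6), (-5.6)), (72.5, (10.3), (-5.6)), (75.0, (8.9), (-6.6)), (77.5, (4.6), (-3.3)), (80.0, (-1.2), (0.1)), (81.5, (-1.4), (-0.7))] peak 10.3 t 34.9167
```

```bash
python3 - <<'E' | sed 's/np.float64//g'
from h import *
close_tab("a")
manip.servo_line(np.array(manip.get_position())+[0,0,.08],rate=.3)
q=np.array(manip.get_joint_positions());q[0]+=1.0;manip.set_joints(q)
print(manip.get_time())
ims=[]
for n,(x,y) in(("top",(339,238)),("side",(332,258))):
    im=manip.camera(n)["image"];ims.append(cv2.resize(im[y-70:y+70,x-70:x+70,::-1],(400,400),interpolation=cv2.INTER_CUBIC))
    cv2.imwrite(f"pics/{n}_end.png",im[:,:,::-1])
cv2.imwrite("pics/end.png",np.hstack(ims))
E
```

```text
a [(-2, (1.0), (0.9)), (4, (0.7), (0.8)), (10, (0.2), (0.3)), (16, (0.3), (0.8)), (22, (1.2), (1.9)), (28, (2.7), (0.8)), (34, (3.9), (1.2)), (36.5, (4.4), (2.0)), (39.0, (6.2), (1.0)), (41.5, (6.2), (0.5)), (44.0, (7.7), (1.8)), (46.5, (7.0), (1.7)), (49.0, (7.4), (0.4)), (51.5, (7.7), (0.5)), (54.0, (9.2), (-1.3)), (56.5, (8.8), (-0.9)), (59.0, (8.7), (-1.1)), (61.5, (9.8), (-1.0)), (64.0, (9.6), (-1.6)), (66.5, (9.8), (-1.1)), (69.0, (10.4), (-0.1)), (71.5, (3.9), (0.9)), (74.0, (1.0), (0.1)), (75.5, (0.7), (0.2)), (77.0, (0.8), (0.0))] peak 10.4 t 43.975
46.7833
```

View pics/end.png

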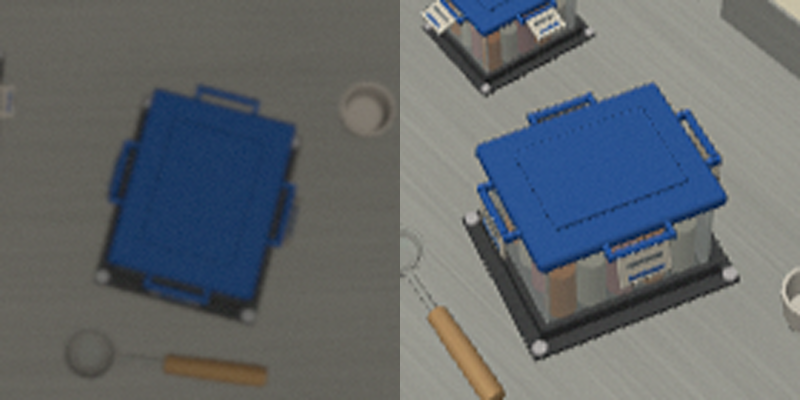

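All four tabs hang down, with none showing in the top view outside the lugs. Tab d is visible flat against the wall at (643,265) in the side view. The spoon and dip cup are where they were, and the arm is clear.

Run:
```python
from rig import manip
manip.sign_off();print(manip.get_time())
```

```text
the job is handed in; nothing more can be done
the job is handed in; nothing more can be done
```

All four tabs are snapped home and the job is handed in. The clock last read 46.8 s, against the 56 s limit.

- **Method:** I found the lid in the top camera and confirmed the fingertip length with a light touch on the bare table. I then swung each tab (d, c, b, a) about its hinge in small force-checked steps, stopping just after it snapped.
- **Forces:** Each tab peaked at 9.5 to 10.4 N square-on, and the total force never passed my 17 N stop, against the 25 N cracking limit. On d, b and a the force then fell to about zero.
- **Tab c:** The reading fell from 9.4 N to 2.1 N and settled at about 1.5 N, so the force alone was less clear. The final pictures show no tab still open on that side.
- **Final pictures:** From above, no open tab sticks out on any side. The spoon and dip cup had not moved. I did not check the bowl, jug, sauce bottle and spare box in the final pictures, but the only contact outside the tabs was that table touch.
- **Measurement disagreement:** The side camera put the lid centre about 4 mm from the top camera's fit, because it also picked up the lid's side faces. I used the top fit, which matched the stated lid size within about 1 mm.

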